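Put the setting block away, then rock the gauge to its mark and hold

ROBOT

A 7-joint arm with a two-finger parallel gripper is mounted at the origin on the work surface. World frame = base frame: x ahead of the robot, y to its left, z up, the work surface at z = 0. Lengths are in m, angles in rad, forces in N, time in s.
With the tool pointing down it reaches from about 0.425 to 0.825 m from the base axis. Payload 3.6 kg.
Tool frame: the origin (TCP) lies midway between the tips of the shut fingers; the grasp point (between the pads) lies 19 mm behind it; z points along the fingers, y is the direction in which the jaws open and shut (so a half turn about z gives the same grasp; the last joint's range is limited). The gripper opens to 85 mm and grips with 20 to 120 N. Pads are 22 mm wide; open, the fingers measure 114 mm over their backs; the gripper's body (76 mm by 85 mm) begins 54 mm behind the grasp point. The pads swing forward as they close: fully open they stand 13 mm farther back than shut.
Start: joints at [1.306, 0.615, -0.013, 1.423, 0.008, 1.103, -0.04], TCP at [0.153, -0.632, 0.231] pointing down, gripper open.
Joint ranges: [-3.12, 3.12], [-0.3, 2.06], [-1.34, 1.32], [0.26, 2.42], [-1.36, 4.5], [0.01, 1.98], [-2.84, 2.84]. Speed limits (rad/s): [2.79, 2.79, 3.14, 3.14, 3.14, 3.14, 3.14].

INTERFACE

Orientations are given as [roll, pitch, yaw] about the fixed x, y, z axes, in that order (R = Rz(yaw) Ry(pitch) Rx(roll)).
In Python, from cell import arm gives the robot as it stands.
- The arm moves only by the tool move_arm, never from a script. Its argument "targets" is a list of rows, each a list of 3 entries, a list of its own where there are three numbers: the opening, from -1 (shut) to 1 (fully open), then the shift along the tool's x, y, z in m, then the turn, a rotation vector about the tool's x, y, z in rad. In form: [[jaw, [x, y, z], [rx, ry, rz]], ...]. A call has 1 to 12 rows; each row is the pose to reach, as a shift and turn from the pose commanded when the call began, along the tool's axes at that moment; what a row does not reach only later rows make up. A row lasts 1/12 s, in which the tool goes at most 41.7 mm and 7.16 degrees, less where a joint would pass 70% of its speed; a pose out of reach is approached as far as the arm can. A call with a gripper value outside its range is refused whole. The fingers move at their own pace and stop on an object; "newtons" is the grip in N (left out, the last holds). Time passes only in rows, so rows that repeat a pose let the fingers close. It gives the time, the measured TCP pose, the force and the opening at its end, in the units of the state.
- arm.get_state(): the state, without advancing time (a new reading comes with each control period).
- arm.snapshot(name): name is "scene" or "side" or "wrist"; returns a dict with "image" (400x640x3 uint8, blue, green, red), "range_z" (400x640 float32, m along the optical axis (not along the pixel's ray), 0 where there is no reading), "vertical_fov" (degrees; the focal length in pixels is half the picture's height over the tangent of half this angle, whatever the lens; pixels are square), "cx", "cy" (the principal point, pixels), "k1" (the pictures are not rectified: a ray, as slopes to the right and down, at radius r is drawn at 1 + k1 r^2 times it, then the intrinsics apply), "origin" and "attitude" of the camera in the world. Camera axes: x right, y down, z forward; pixel columns grow to the right and rows downward; lengths in m; the calibration is good to about 2 mm. A picture is of the moment at which its call begins.
- arm.close_job(): hands the job in, once; it reports no verdict.
The state is a dict: "clock": time; "qpos": joint angles; "joint_vel": joint speeds; "tau": joint torques, N m; "eef_pos": TCP position; "tcp_rot": TCP orientation; "force": force on the tool from outside, world axes, zero at the start; "torque": the same for the moment, N m; "grip_width": finger opening in m.
Only numpy, scipy, OpenCV 4.12 (cv2) and the standard library are available. Lean on these libraries where they do the work, as an engineer would, in place of code of your own. Each camera call takes 0.05 s, during which the arm holds its last target. There are 200 camera calls.

TASK

Clear the flat setting block off the timber chock and stand it fully down in its own slot in the rack, the one whose opening and label have its flat oblong outline. Then take the pendulum angle gauge, stand the middle of its base squarely on the round bar of the chock and, pressing only lightly, rock it until the swinging pointer settles within the width of the mark on its dial. Finish while still holding it there, pressed lightly on the bar with the pointer still on the mark, and leave everything else on the bench undisturbed.

Things in the scene. Friction and masses are not known exactly. Their poses are not given: they have to be found in the camera images.
- block_flat: flat aluminium setting block, an upright oblong bar 44 (its x) x 24 (its y) x 64 mm tall, 0.19 kg or so. Origin: centre of its underside, z up. At the start it stands on the lower (-y) step of the chock, in the way of the gauge
- slot_flat: wooden holder for the flat block, 100 (x) x 95 (y) x 32 mm tall, fixed on a 12 mm board. Origin: centre of its underside, z up. Centred pocket 48 (x) x 28 (y) mm, 22 mm deep, rigid floor 10 mm above the origin; a seated block stands 42 mm proud. A label beside the pocket (+y) shows a dark oblong. The three holders stand in a row along x, 120 mm apart, in any order
- slot_square: like slot_flat, but with a 38 x 38 mm square pocket and a square on the label; empty, and stays empty
- slot_round: like slot_flat, but with a 38 mm round pocket and a disc on the label; the round block stands in it
- block_round: bystander: round aluminium setting block, 34 mm diameter, 64 mm tall, standing in slot_round. Origin: centre of its underside
- chock: fixed, rigid timber chock, 100 (x) x 190 mm (y). Origin: centre of its underside on the bench, z up. Top 50 mm high on the +y half, 44 mm on the -y half; between them a round steel bar of 12 mm radius runs along x over the full length, its axis 64 mm and its top line 76 mm above the bench
- bar_top (a point): top of the bar at its middle, 76 mm above the chock's origin; axes as the chock's
- gauge: pendulum angle gauge, 0.45 kg or so, 168 mm tall, upright on the bench at the start. Origin: centre of the underside of its flat base, 36 (x) x 116 (y) x 12 mm; z up. Case 20 (x) x 108 (y) mm up to 120 mm; centred square handle post 28 x 28 mm from 120 to 168 mm. White dial on the +x face. On the bar its x axis is to lie along the bar, the dial either way
- pointer (a joint): the swinging pointer, a free pendulum on a pivot 108 mm above the gauge's origin, in front of the dial. Radians; 0 with the gauge upright. Rolling the gauge by +a about its own x axis (top leaning to its -y) makes it read +a once settled (about a second). It and the mark cannot be touched
- mark (a joint): the mark: a dark tab 7.6 x 16 mm on the dial just beyond the pointer's tip, preset differently each time; it stays put on the dial. Radians, same sense and zero as the pointer, 0.08 to 0.38: the pointer is on the mark when both read the same (within 0.045). The tab lies to the -y side of the dial's middle (left as one faces the dial)
- pointer_tip (a point): tip of the pointer, 74 mm from the pivot; its z axis runs up along the pointer
- mark_tip (a point): middle of the mark's tab, 84 mm from the pivot; its z axis points from the tab to the pivot
- offcut: bystander: joist offcut 45 x 150 x 38 mm tall, lying on the bench. Origin: centre of its underside
- bearing: bystander: steel ring, 72 mm outside diameter, 19 mm tall, flat on the bench. Origin: centre of its underside
- wrench: bystander: wrench lying flat on the bench
- flange: bystander: dark steel flanged stub, 64 mm diameter, 30 mm tall. Origin: centre of its underside
- can: bystander: can, 52 mm diameter, 85 mm tall. Origin: centre of its underside
- bolt_tray: bystander: green open tray 80 x 120 x 40 mm. Origin: centre of its underside

How it is judged:
On the way, in this order (a step that is already met when the one before it is completed fails the run):
1. the flat setting block stands fully down in its own slot, let go (horizontal distance between block_flat and slot_flat below 0.006 m and z of block_flat in the frame of slot_flat below 0.0135 m and angle between block_flat's own z axis and vertical below 0.1 rad and contact force between the fingers and block_flat below 0.05 N), for 0.2 s.
2. the gauge, in the gripper, stands on the bar with the pointer settled on the mark (x of gauge in the frame of bar_top between -0.03 and 0.03 m and y of gauge in the frame of bar_top between -0.02 and 0.02 m and z of gauge in the frame of bar_top between -0.01 and 0.01 m and contact force between gauge and chock between 0.4 and 25 N and angle between the x axis of gauge and the x axis of chock, either way round below 0.2 rad and contact force between the fingers and gauge above 1 N and angle between the z axis of pointer_tip and the z axis of mark_tip, either way round below 0.045 rad and velocity of joint pointer between -0.15 and 0.15 rad/s), for 0.5 s.
At the end, for the whole second after the job is handed in: Flat block seated in slot_flat (within 6 mm, under 3.5 mm from the floor, upright, untouched). Gauge gripped, on the bar with 0.4 to 25 N, base middle within 30 mm along, 20 mm across, 10 mm in height, square within 0.2 rad; pointer within 0.045 rad of the mark, under 0.15 rad/s; not propped (all of step 1 and all of step 2 and contact force between gauge and offcut below 0.1 N and contact force between gauge and block_flat below 0.1 N); the arm keeps its last pose, push and grip.
It fails at once if the round block in the rack is disturbed (moved more than 20 mm) (distance of block_round from where it was at the start of the episode above 0.02 m).
It fails at once if another bystander is disturbed (moved more than 30 mm) (distance of any of offcut, bearing, wrench, flange, can, bolt_tray from where it was at the start of the episode above 0.03 m).
It also fails if it takes over 64 s, if anything falls off the work surface, if the arm or the gripper's body presses on something with over 40 N, if the wrist force passes 120 N, or if a joint passes its speed limit or range.

## Working session

There is one attempt and no reset: what is moved stays moved. The work goes in short steps, Python scripts to look and compute and a tool call to move; the robot and the scene stay as the last step left them, time stands still between calls to the robot, and variables do not carry over. Pictures are saved under pics/ and viewed, about 8 in all and at most 12, crops included, and the job is handed in when it is done.

Besides the shell and the picture viewer there is one more tool, called as a command line: name --argument value ..., lists and objects as JSON in quotes. move_arm: Moves the arm, as the interface text tells. Its arguments: {"type":"object","properties":{"targets":{"type":"array"},"newtons":{"type":"number"}},"required":["targets"]}

```bash
mkdir -p pics; cat > h.py <<'E'
import numpy as np, cv2
from cell import arm
def snap(n):
    s=arm.snapshot(n); return s
def K(s):
    f=200/np.tan(np.radians(s['vertical_fov'])/2); return f
def R_of(s):
    from scipy.spatial.transform import Rotation as R
    a=np.array(s['attitude'],float)
    return a if a.shape==(3,3) else R.from_euler('xyz',a).as_matrix() if a.size==3 else R.from_quat(a).as_matrix()
def rays(s,uv):
    f=K(s); uv=np.asarray(uv,float).reshape(-1,1,2)
    # drawn = ray*(1+k1 r^2)
    Km=np.array([[f,0,s['cx']],[0,f,s['cy']],[0,0,1.]])
    p=cv2.undistortPointsIter(uv,Km,np.array([s['k1'],0,0,0.]),None,None,(3,50,1e-10)).reshape(-1,2)
    return np.c_[p,np.ones(len(p))]
def onplane(s,uv,z):
    d=rays(s,uv)@R_of(s).T; o=np.array(s['origin']); return o+d*((z-o[2])/d[:,2])[:,None]
def cloud(s):
    v,u=np.mgrid[0:400,0:640]; d=rays(s,np.c_[u.ravel(),v.ravel()])
    P=(d*s['range_z'].reshape(-1,1))@R_of(s).T+np.array(s['origin'])
    P[s['range_z'].ravel()==0]=np.nan
    return P.reshape(400,640,3)
E
python3 - <<'E'
from h import *
for n in('scene','side','wrist'):
    s=snap(n); cv2.imwrite(f'pics/{n}0.png',s['image']); np.save(f'{n}0.npy',s,allow_pickle=True)
    print(n,s['vertical_fov'],s['cx'],s['cy'],s['k1'],s['origin'],s['attitude'],(s['range_z']>0).mean())
print(arm.get_state())
E
```

```text
scene 48.08392370010352 324.1666839819422 207.47314472132106 -0.11312520192891083 [ 1.34828916 -0.01827641  0.90917241] [-2.36916829 -0.00666532  1.49308949] 0.9960703125
side 44.81033088041219 322.1989358112429 196.4662468352693 -0.031676417316045466 [ 0.5000626  -0.91316545  0.77090476] [-2.18130231 -0.00349191 -0.07262621] 0.99596484375
wrist 67.76617920579437 319.59617630692776 195.9715532428753 -0.036032307885984535 [ 0.23362876 -0.61036192  0.37239279] [ 2.80942556e+00  2.62454232e-03 -1.33304476e+00] 0.99599609375
{'clock': 0.15, 'qpos': array([ 1.3064834 ,  0.61568605, -0.01263229,  1.4245596 ,  0.00808016,
        1.10340835, -0.04042708]), 'joint_vel': array([ 0.00112599, -0.00132332, -0.00019064, -0.00482946,  0.00021948,
        0.00034078, -0.00046005]), 'tau': array([ 7.89701062e-04, -4.69660807e+01,  2.59747971e-01, -1.71253306e+01,
        1.01107825e-02,  7.09703338e-03, -8.75847022e-07]), 'eef_pos': array([ 0.15301165, -0.63111575,  0.23040183]), 'tcp_rot': array([-3.13958047e+00, -7.74071153e-06,  2.37853946e-01]), 'force': array([ 0.36819206, -0.36491923,  0.33766758]), 'torque': array([-0.04525344, -0.02718618, -0.00185427]), 'grip_width': 0.08542140836471171}
```

View pics/scene0.png

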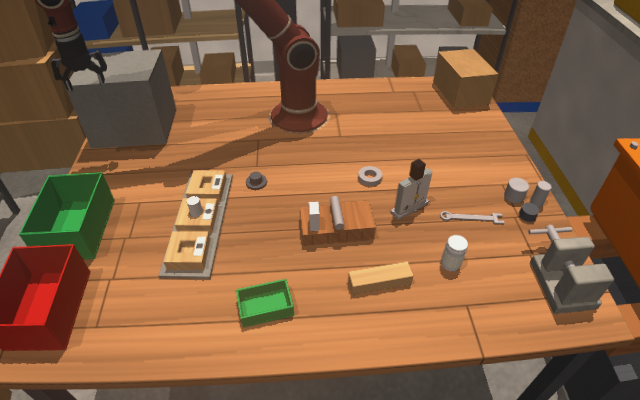

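View pics/side0.png

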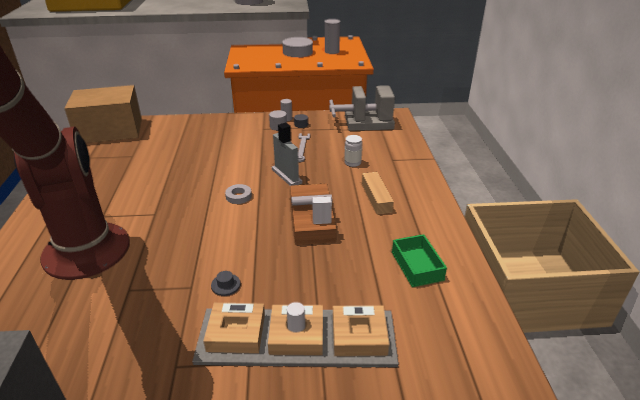

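```bash
cat > ortho.py <<'E'
from h import *
S={n:np.load(f'{n}0.npy',allow_pickle=True).item() for n in('scene','side')}
C={n:cloud(S[n]) for n in S}
def pts(box,zlo,zhi,n):
    P=C[n].reshape(-1,3); m=(P[:,0]>box[0])&(P[:,0]<box[1])&(P[:,1]>box[2])&(P[:,1]<box[3])&(P[:,2]>zlo)&(P[:,2]<zhi); return P[m]
def rect(P):
    (c,wh,a)=cv2.minAreaRect((P[:,:2]*1000).astype(np.float32)); return np.round(c,1),np.round(wh,1),round(a,1),len(P),np.round(np.median(P[:,2])*1000,1)
E
python3 - <<'E'
from ortho import *
for n,uvs in {'scene':[(207,183),(195,203),(185,250),(314,212),(337,212),(412,195),(418,168),(350,225)],'side':[(237,312),(296,312),(358,318),(320,205),(310,200),(286,160),(285,132)]}.items():
    for u,v in uvs: print(n,u,v,np.round(C[n][v,u],3))
a=S['scene']['image'][150:260,290:450]; b=S['side']['image'][290:370,195:400]
c=S['side']['image'][115:245,250:350]
A=cv2.resize(a,None,fx=3.4,fy=3.4,interpolation=3); B=cv2.resize(b,(544,212),interpolation=3)
cv2.imwrite('pics/c1.png',np.vstack([A[:374,:544],B]))
E
```

```text
scene 207 183 [ 0.36  -0.281  0.02 ]
scene 195 203 [ 0.51  -0.285  0.087]
scene 185 250 [nan nan nan]
scene 314 212 [0.584 0.021 0.107]
scene 337 212 [0.559 0.082 0.077]
scene 412 195 [0.5   0.293 0.066]
scene 418 168 [0.501 0.294 0.163]
scene 350 225 [0.581 0.114 0.049]
side 237 312 [ 0.384 -0.259  0.045]
side 296 312 [ 0.498 -0.304  0.087]
side 358 318 [ 0.618 -0.287  0.041]
side 320 205 [0.564 0.008 0.1  ]
side 310 200 [0.544 0.073 0.07 ]
side 286 160 [0.486 0.274 0.069]
side 285 132 [0.487 0.278 0.155]
```

View pics/c1.png

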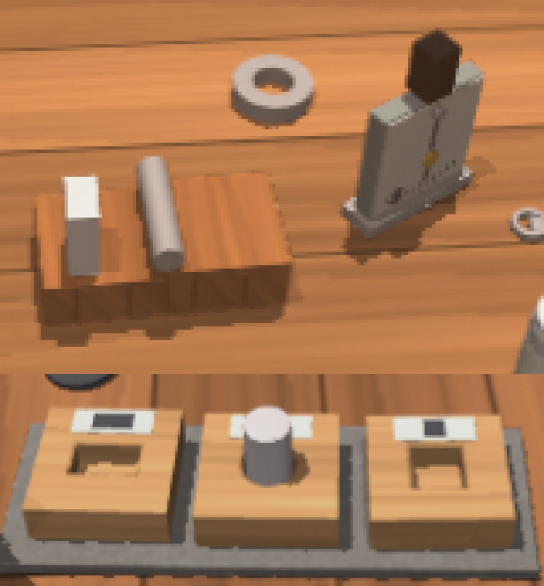

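```bash
python3 - <<'E'
from ortho import *
B={'block':((.5,.64,-.03,.055),.1,.12),'chockhi':((.45,.7,.06,.25),.045,.056),'chocklow':((.45,.7,-.08,.1),.039,.0475),'bar':((.45,.7,.0,.15),.066,.082),
'barTop':((.45,.7,.0,.15),.0735,.082),
'gpost':((.4,.6,.2,.4),.13,.18),'gposttop':((.4,.6,.2,.4),.163,.18),'gcasetop':((.4,.6,.2,.4),.112,.125),'gcase':((.4,.6,.2,.4),.03,.11),'gbase':((.4,.6,.2,.4),.008,.018),
'slotL':((.31,.45,-.36,-.2),.038,.05),'slotM':((.45,.56,-.36,-.2),.038,.05),'slotR':((.57,.69,-.36,-.2),.038,.05)}
for k,(b,l,h) in B.items():
    for n in S:
        P=pts(b,l,h,n)
        if len(P)>5: print(k,n,*rect(P))
# flat slot pocket floor
for n in S:
    P=pts((.34,.43,-.33,-.25),.016,.034,n)
    if len(P)>5: print('pocket',n,*rect(P))
    P=pts((.3,.75,-.1,.5),-.01,.01,n); print('bench',np.median(P[:,2]))
E
```

```text
block scene [569.2  22. ] [45.8 23.5] 0.3 141 107.5
block side [569.6  17.2] [28.5 42.5] 86.6 164 108.1
chockhi scene [544.9 154.7] [106.  189.8] 1.0 954 49.9
chockhi side [545.  156.2] [100.  189.7] 2.1 523 50.6
chocklow scene [549.6  42.7] [104.2 109.2] 2.6 700 43.8
chocklow side [550.2  32.9] [100.4 101.3] 2.2 659 44.5
bar scene [549.2  51.6] [101.3  85.2] 2.3 307 74.0
bar side [548.6  46.1] [99.3 84.5] 0.7 291 74.5
barTop scene [548.1  50.9] [101.5  81.3] 0.3 173 75.4
barTop side [549.5  45.4] [99.3 83.8] 1.9 172 76.3
gpost scene [485.1 296.4] [32.3 34.3] 24.0 229 158.4
gpost side [485.  293.6] [29.2 34.3] 34.6 204 153.6
gposttop scene [484.6 296.9] [32.1 32.5] 22.3 94 167.9
gposttop side [484.3 294.1] [27.8 29.9] 34.8 63 168.1
gcasetop scene [487.8 296. ] [ 29.7 112.3] 26.2 217 119.6
gcasetop side [486.5 295.9] [ 28.3 115. ] 31.5 147 119.4
gcase scene [494.7 299.5] [ 24.5 110.1] 18.6 655 70.3
gcase side [479.  288.9] [ 23.4 114.3] 40.2 595 71.4
gbase scene [496.4 321.8] [161.2  78.2] 84.8 197 11.9
gbase side [517.4 317.6] [117.  127.4] 30.7 162 12.4
slotL scene [ 389.6 -282.8] [ 99.4 127.9] 84.8 766 43.8
slotL side [ 391.6 -283.8] [ 99.  125.8] 83.8 1973 44.6
slotM scene [ 499.1 -294.1] [ 98.1 102.3] 86.6 776 43.5
slotM side [ 497.6 -295.4] [99.9 99. ] 85.9 1735 44.3
slotR scene [ 618.8 -303.2] [ 97.7 102.6] 86.2 1055 43.6
slotR side [ 618.6 -306.5] [ 97.7 100.3] 86.6 1835 44.5
pocket scene [ 390.2 -295.6] [65.4 78.2] 88.1 100 24.8
bench 0.0002016052627279996
pocket side [ 385.7 -298.3] [65.8 86.5] 85.1 411 24.0
bench 0.000763420020667871
```

```bash
cat >> h.py <<'E'
from scipy.spatial.transform import Rotation as R
def plan(p,rpy):
    """shift and rotvec in current tool axes to get to world pose; uses measured pose"""
    st=arm.get_state(); Rt=R.from_euler('xyz',st['tcp_rot']); T=R.from_euler('xyz',rpy)
    sh=Rt.inv().apply(np.array(p)-st['eef_pos']); rv=(Rt.inv()*T).as_rotvec()
    print('clock',round(st['clock'],2),'pos',st['eef_pos'].round(4),'rpy',st['tcp_rot'].round(3),'F',st['force'].round(2),'w',round(st['grip_width'],4),'q',st['qpos'].round(2))
    print('shift',sh.round(4),'rot',rv.round(4),'rows>=',np.ceil(max(np.linalg.norm(sh)/.0417,np.degrees(np.linalg.norm(rv))/7.16)))
E
python3 -c "
from h import *
plan([.569,.02,.23],[np.pi,0,1.60])"
```

```text
clock 0.15 pos [ 0.153  -0.6311  0.2304] rpy [-3.14  -0.     0.238] F [ 0.37 -0.36  0.34] w 0.0854 q [ 1.31  0.62 -0.01  1.42  0.01  1.1  -0.04]
shift [ 0.5577 -0.5348  0.0015] rot [-0.0017 -0.0014 -1.3621] rows>= 19.0
```

move_arm --targets '[[1,[0.558,-0.535,0],[0,0,-1.362]],[1,[0.558,-0.535,0],[0,0,-1.362]],[1,[0.558,-0.535,0],[0,0,-1.362]],[1,[0.558,-0.535,0],[0,0,-1.362]],[1,[0.558,-0.535,0],[0,0,-1.362]],[1,[0.558,-0.535,0],[0,0,-1.362]],[1,[0.558,-0.535,0],[0,0,-1.362]],[1,[0.558,-0.535,0],[0,0,-1.362]],[1,[0.558,-0.535,0],[0,0,-1.362]],[1,[0.558,-0.535,0],[0,0,-1.362]],[1,[0.558,-0.535,0],[0,0,-1.362]],[1,[0.558,-0.535,0],[0,0,-1.362]]]'

```text
clock: 1.15
eef_pos: [0.4228, -0.2088, 0.2313]
tcp_rot: [-3.142, 0.0, 1.603]
force: [0.2, -0.2, -0.5]
grip_width: 0.0852
```

```bash
python3 -c "
from h import *
plan([.569,.02,.23],[np.pi,0,1.60])
s=snap('wrist'); np.save('w1.npy',s,allow_pickle=True); cv2.imwrite('pics/w1.png',s['image'])"
```

```text
clock 1.15 pos [ 0.4228 -0.2088  0.2313] rpy [-3.142  0.     1.603] F [ 0.17 -0.21 -0.49] w 0.0852 q [ 0.75  0.37 -0.46  1.91  0.21  0.91  0.22]
shift [0.2239 0.1535 0.0013] rot [-0.0001  0.      0.003 ] rows>= 7.0
```

move_arm --targets '[[1,[0.224,0.153,0],[0,0,0]],[1,[0.224,0.153,0],[0,0,0]],[1,[0.224,0.153,0],[0,0,0]],[1,[0.224,0.153,0],[0,0,0]],[1,[0.224,0.153,0],[0,0,0]],[1,[0.224,0.153,0],[0,0,0]],[1,[0.224,0.153,0],[0,0,0]],[1,[0.224,0.153,0],[0,0,0]],[1,[0.224,0.153,0],[0,0,0]]]'

```text
clock: 1.95
eef_pos: [0.5687, 0.0193, 0.2308]
tcp_rot: [-3.14, -0.0, 1.603]
force: [0.7, 0.0, 0.5]
grip_width: 0.0851
```

```bash
python3 -c "
from h import *
s=snap('wrist'); np.save('w2.npy',s,allow_pickle=True); cv2.imwrite('pics/w2.png',s['image'])
C=cloud(s)
def sl(b,l,h):
    P=C.reshape(-1,3); m=(P[:,0]>b[0])&(P[:,0]<b[1])&(P[:,1]>b[2])&(P[:,1]<b[3])&(P[:,2]>l)&(P[:,2]<h); P=P[m]
    if len(P)>9: print(cv2.minAreaRect((P[:,:2]*1000).astype(np.float32)),len(P),np.median(P,0))
sl((.5,.64,-.03,.055),.103,.115); sl((.45,.7,.04,.15),.0735,.082); sl((.45,.7,-.1,.06),.04,.048); sl((.45,.7,.06,.25),.047,.053)
plan([.569,.021,.075],[np.pi,0,1.60])"
```

```text
((567.7764892578125, 21.204936981201172), (43.33643341064453, 24.347471237182617), 0.39000391960144043) 1175 [0.56760321 0.02202373 0.10731566]
((546.1565551757812, 80.9911117553711), (100.14166259765625, 16.31023597717285), 1.7805442810058594) 1452 [0.5463618  0.08113266 0.07500956]
((548.47705078125, 24.353031158447266), (100.54138946533203, 73.96417999267578), 1.7357008457183838) 3806 [0.53264157 0.03644299 0.04361153]
((544.1000366210938, 134.44454956054688), (100.48909759521484, 83.39238739013672), 1.9787473678588867) 8848 [0.54469579 0.13657131 0.04956624]
clock 2.0 pos [0.5683 0.0173 0.2308] rpy [-3.14e+00  1.00e-03  1.60e+00] F [-0.73 -0.26  0.25] w 0.0855 q [ 0.23  0.52 -0.46  1.66  0.27  1.03 -0.29]
shift [0.0039 0.001  0.1557] rot [-0.0016  0.001  -0.0002] rows>= 4.0
```

View pics/w2.png

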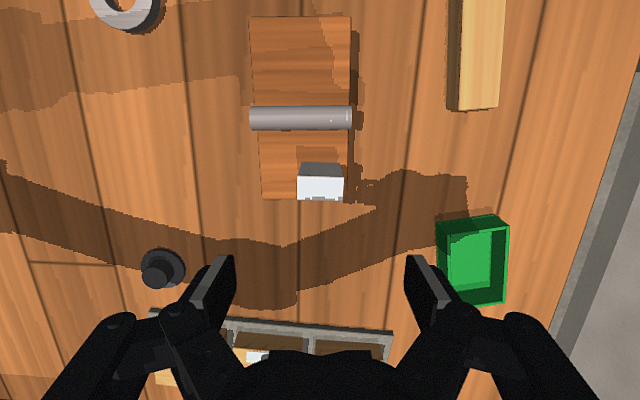

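move_arm --targets '[[1,[0.003,0,0.04],[0,0,0.024]],[1,[0.003,0,0.08],[0,0,0.024]],[1,[0.003,0,0.12],[0,0,0.024]],[1,[0.003,0,0.157],[0,0,0.024]],[1,[0.003,0,0.157],[0,0,0.024]],[1,[0.003,0,0.157],[0,0,0.024]],[1,[0.003,0,0.157],[0,0,0.024]]]'

```text
clock: 2.58
eef_pos: [0.57, 0.0201, 0.0763]
tcp_rot: [3.138, 0.0, 1.574]
force: [-0.5, 0.2, 0.3]
grip_width: 0.0858
```

```bash
python3 -c "
from h import *
plan([.568,.0212,.073],[np.pi,0,1.577])"
```

```text
clock 2.58 pos [0.57   0.0201 0.0763] rpy [3.138 0.    1.574] F [-0.46  0.22  0.3 ] w 0.0858 q [ 0.16  0.71 -0.37  1.81  0.38  0.68 -0.43]
shift [ 0.0011 -0.002   0.0033] rot [ 0.0031  0.0001 -0.003 ] rows>= 1.0
```

move_arm --targets '[[1,[0.001,-0.002,0.002],[0,0,0]],[-1,[0.001,-0.002,0.002],[0,0,0]],[-1,[0.001,-0.002,0.002],[0,0,0]],[-1,[0.001,-0.002,0.002],[0,0,0]],[-1,[0.001,-0.002,0.002],[0,0,0]],[-1,[0.001,-0.002,0.002],[0,0,0]],[-1,[0.001,-0.002,0.002],[0,0,0]],[-1,[0.001,-0.002,0.002],[0,0,0]],[-1,[0.001,-0.002,-0.02],[0,0,0]],[-1,[0.001,-0.002,-0.05],[0,0,0]],[-1,[0.001,-0.002,-0.08],[0,0,0]],[-1,[0.001,-0.002,-0.08],[0,0,0]]]' --newtons 45

```text
clock: 3.58
eef_pos: [0.5701, 0.023, 0.1596]
tcp_rot: [3.131, -0.001, 1.576]
force: [1.2, -0.3, -1.7]
grip_width: 0.0433
```

```bash
python3 - <<'E'
from h import *
# slot pose from scene/side clouds (label/pocket): holder tops plane, robust
S={n:np.load(f'{n}0.npy',allow_pickle=True).item() for n in('scene','side')}
for n,s in S.items():
    C=cloud(s); b=s['image'].astype(int)
    # top surfaces
    for name,x0,x1 in (('L',.3,.437),('M',.443,.557),('R',.56,.69)):
        m=(C[...,0]>x0)&(C[...,0]<x1)&(C[...,1]>-.37)&(C[...,1]<-.22)&(abs(C[...,2]-.0442)<.003)
        m=cv2.morphologyEx(m.astype(np.uint8),cv2.MORPH_OPEN,np.ones((3,3)))
        P=C[m>0]; print(n,name,cv2.minAreaRect((P[:,:2]*1000).astype(np.float32)))
plan([.379,-.286,.2],[np.pi,0,1.577-.065])
E
```

```text
scene L ((379.2969665527344, -279.9534912109375), (94.72771453857422, 103.80108642578125), 84.0880126953125)
scene M ((496.8973693847656, -293.5639343261719), (96.41529846191406, 103.61746215820312), 86.61614990234375)
scene R ((619.03955078125, -303.55859375), (96.89940643310547, 99.48054504394531), 86.0258560180664)
side L ((380.1489562988281, -282.0688171386719), (97.95996856689453, 101.51344299316406), 85.054931640625)
side M ((497.3953857421875, -295.6590881347656), (98.53802490234375, 99.84954071044922), 85.49314880371094)
side R ((618.5447387695312, -306.3376159667969), (97.5449447631836, 100.27143096923828), 86.53640747070312)
clock 3.58 pos [0.5701 0.023  0.1596] rpy [ 3.131e+00 -1.000e-03  1.576e+00] F [ 1.23 -0.31 -1.67] w 0.0433 q [ 0.19  0.6  -0.43  1.75  0.32  0.85 -0.37]
shift [-0.3079 -0.1922 -0.0429] rot [ 0.0105 -0.0017  0.0638] rows>= 9.0
```

```bash
python3 - <<'E'
from h import *
plan([.38,-.38,.2],[np.pi,0,1.485])
E
```

```text
clock 3.58 pos [0.5701 0.023  0.1596] rpy [ 3.131e+00 -1.000e-03  1.576e+00] F [ 1.23 -0.31 -1.67] w 0.0433 q [ 0.19  0.6  -0.43  1.75  0.32  0.85 -0.37]
shift [-0.4019 -0.1917 -0.043 ] rot [ 0.0105 -0.0018  0.0908] rows>= 11.0
```

move_arm --targets '[[-1,[-0.03,-0.015,-0.043],[0,0,0.09]],[-1,[-0.4,-0.192,-0.043],[0.005,0,0.09]],[-1,[-0.4,-0.192,-0.043],[0.005,0,0.09]],[-1,[-0.4,-0.192,-0.043],[0.005,0,0.09]],[-1,[-0.4,-0.192,-0.043],[0.005,0,0.09]],[-1,[-0.4,-0.192,-0.043],[0.005,0,0.09]],[-1,[-0.4,-0.192,-0.043],[0.005,0,0.09]],[-1,[-0.4,-0.192,-0.043],[0.005,0,0.09]],[-1,[-0.4,-0.192,-0.043],[0.005,0,0.09]],[-1,[-0.4,-0.192,-0.043],[0.005,0,0.09]],[-1,[-0.4,-0.192,-0.043],[0.005,0,0.09]],[-1,[-0.4,-0.192,-0.043],[0.005,0,0.09]]]'

```text
clock: 4.58
eef_pos: [0.369, -0.3893, 0.1958]
tcp_rot: [-3.131, 0.007, 1.47]
force: [-1.5, -2.3, -2.9]
grip_width: 0.0435
```

move_arm --targets '[[-1,[0,0,0],[0,0,0]],[-1,[0,0,0],[0,0,0]],[-1,[0,0,0],[0,0,0]],[-1,[0,0,0],[0,0,0]],[-1,[0,0,0],[0,0,0]],[-1,[0,0,0],[0,0,0]]]'

```text
clock: 5.08
eef_pos: [0.3774, -0.378, 0.1974]
tcp_rot: [-3.137, -0.0, 1.488]
force: [0.4, -0.5, -2.1]
grip_width: 0.0435
```

```bash
python3 - <<'E'
from h import *
plan([.38,-.285,.2],[np.pi,0,1.485])
s=snap('wrist'); np.save('w3.npy',s,allow_pickle=True); cv2.imwrite('pics/w3.png',s['image'])
C=cloud(s)
for name,x0,x1 in (('L',.31,.436),('M',.443,.557),('R',.56,.69)):
    m=(C[...,0]>x0)&(C[...,0]<x1)&(C[...,1]>-.37)&(C[...,1]<-.22)&(abs(C[...,2]-.0442)<.004)
    m=cv2.morphologyEx(m.astype(np.uint8),cv2.MORPH_OPEN,np.ones((3,3)))
    P=C[m>0]; 
    if len(P)>50: print(name,len(P),cv2.minAreaRect((P[:,:2]*1000).astype(np.float32)),np.median(P[:,2]))
E
```

```text
clock 5.08 pos [ 0.3774 -0.378   0.1974] rpy [-3.137 -0.     1.488] F [ 0.44 -0.54 -2.07] w 0.0435 q [ 1.02  0.5  -0.42  1.79  0.26  0.9   0.41]
shift [ 0.0929 -0.0051 -0.0026] rot [-0.0049 -0.      0.0031] rows>= 3.0
L 9962 ((378.89300537109375, -281.0172424316406), (95.56935119628906, 100.87767791748047), 84.51494598388672) 0.04372535857777113
M 9201 ((496.57403564453125, -294.05242919921875), (95.45404815673828, 102.0960693359375), 85.431640625) 0.043558168970454114
R 8998 ((616.8131713867188, -304.4802551269531), (95.8023681640625, 102.33592224121094), 86.6109390258789) 0.04337234668702841
```

View pics/w3.png

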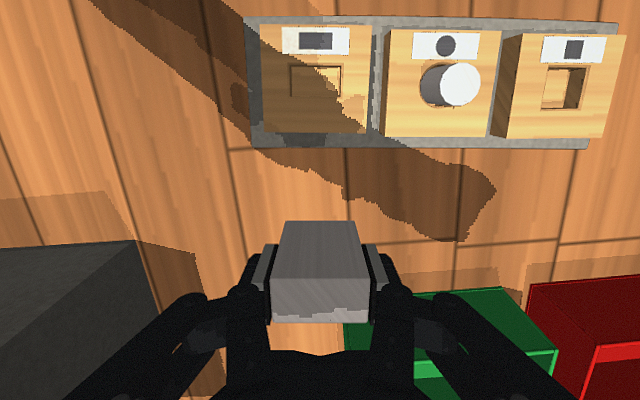

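```bash
python3 - <<'E'
from h import *
s=np.load('w3.npy',allow_pickle=True).item(); C=cloud(s)
im=cv2.resize(s['image'][20:140,250:380],None,fx=4,fy=4,interpolation=2)
im2=cv2.resize(s['image'][205:335,255:385],None,fx=4,fy=4,interpolation=2)
cv2.imwrite('pics/c2.png',np.hstack([im,im2[:480]]))
m=(C[...,2]<.041)&(C[...,2]>.005); m[:50]=0;m[110:]=0;m[:,:275]=0;m[:,355:]=0
m=cv2.morphologyEx(m.astype(np.uint8),cv2.MORPH_OPEN,np.ones((3,3)))
v,u=np.nonzero(m); print(u.min(),u.max(),v.min(),v.max(),len(u))
P=onplane(s,np.c_[u,v],.044); print(cv2.minAreaRect((P[:,:2]*1000).astype(np.float32)))
# block +y face and top
for (u0,u1,v0,v1) in ((285,352,228,268),(290,350,285,315)):
    P=C[v0:v1,u0:u1].reshape(-1,3); print(np.nanmedian(P,0),np.nanmin(P,0),np.nanmax(P,0))
P=C[222:320,270:372].reshape(-1,3); P=P[P[:,2]>.15]; print(P.min(0),P.max(0))
E
```

```text
289 340 64 96 1643
((378.88189697265625, -280.5185852050781), (28.075054168701172, 47.48121643066406), 85.2414321899414)
[ 0.37632545 -0.36735858  0.20401911] [ 0.35673    -0.36941569  0.17934139] [ 0.39529968 -0.36521591  0.22329284]
[ 0.37637935 -0.37813818  0.23131642] [ 0.36258632 -0.38786647  0.22951011] [ 0.38966458 -0.36871714  0.23297423]
[ 0.35160711 -0.39136628  0.17057902] [ 0.40366794 -0.36312309  0.23706194]
```

View pics/c2.png

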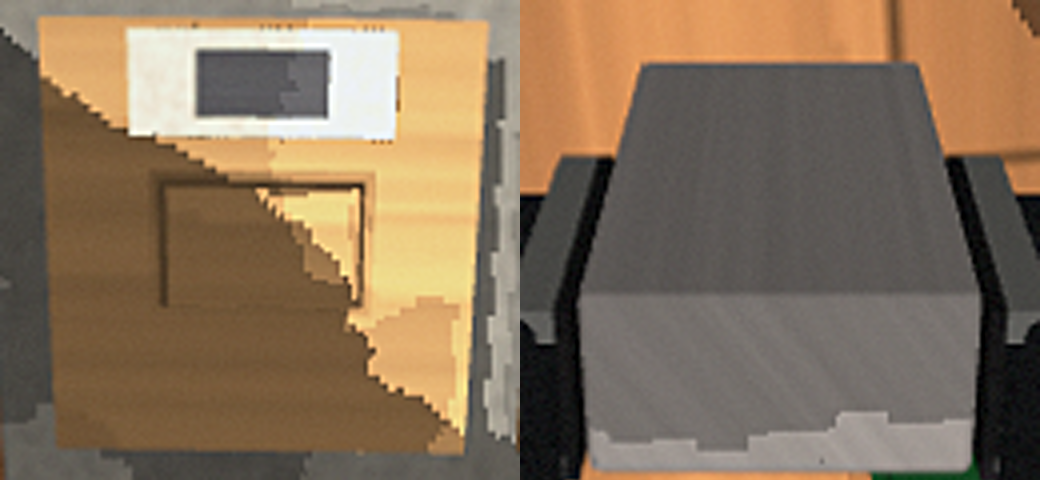

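move_arm --targets '[[-1,[0.04,-0.002,0],[-0.004,0,0]],[-1,[0.08,-0.004,0.01],[-0.004,0,0]],[-1,[0.099,-0.0056,0.04],[-0.004,0,0]],[-1,[0.099,-0.0056,0.08],[-0.004,0,0]],[-1,[0.099,-0.0056,0.105],[-0.004,0,0]],[-1,[0.099,-0.0056,0.105],[-0.004,0,0]],[-1,[0.099,-0.0056,0.105],[-0.004,0,0]],[-1,[0.099,-0.0056,0.105],[-0.004,0,0]],[-1,[0.099,-0.0056,0.105],[-0.004,0,0]],[-1,[0.099,-0.0056,0.105],[-0.004,0,0]]]'

```text
clock: 5.97
eef_pos: [0.3801, -0.2808, 0.094]
tcp_rot: [3.139, 0.002, 1.485]
force: [0.0, -0.5, -1.7]
grip_width: 0.0434
```

```bash
python3 - <<'E'
from h import *
plan([.38,-.2795,.0535],[np.pi,0,1.488])
s=snap('wrist'); np.save('w4.npy',s,allow_pickle=True)
C=cloud(s)
P=C[228:268,285:352].reshape(-1,3); print('block+y face',np.nanmedian(P,0)); P=C[285:315,290:350].reshape(-1,3); print('top',np.nanmedian(P,0))
cv2.imwrite('pics/w4.png',s['image'][100:340,200:440])
E
```

```text
clock 5.97 pos [ 0.3801 -0.2808  0.094 ] rpy [3.139e+00 2.000e-03 1.485e+00] F [ 0.01 -0.52 -1.65] w 0.0434 q [ 0.83  0.57 -0.35  2.07  0.36  0.55  0.14]
shift [ 0.0014 -0.0003  0.0405] rot [ 0.0024  0.0022 -0.0028] rows>= 1.0
block+y face [ 0.37904103 -0.27008689  0.10070705]
top [ 0.37886975 -0.28083356  0.12793214]
```

View pics/w4.png

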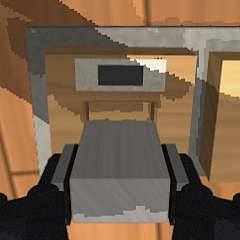

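move_arm --targets '[[-1,[0.0015,0,0],[0.002,0.001,0]],[-1,[0.0015,0,0.01],[0.002,0.001,0]],[-1,[0.0015,0,0.018],[0.002,0.001,0]],[-1,[0.0015,0,0.026],[0.002,0.001,0]],[-1,[0.0015,0,0.034],[0.002,0.001,0]],[-1,[0.0015,0,0.04],[0.002,0.001,0]],[-1,[0.0015,0,0.042],[0.002,0.001,0]],[-1,[0.0015,0,0.042],[0.002,0.001,0]]]'

```text
clock: 6.68
eef_pos: [0.3789, -0.2782, 0.0514]
tcp_rot: [-3.138, 0.0, 1.486]
force: [-3.5, 2.5, 12.1]
grip_width: 0.0435
```

```bash
python3 - <<'E'
from h import *
plan([.38,-.2795,.0535],[np.pi,0,1.488])
s=snap('wrist')
C=cloud(s)
P=C[240:268,285:352].reshape(-1,3); print('block+y face',np.nanmedian(P,0)); P=C[285:315,290:350].reshape(-1,3); print('top',np.nanmedian(P,0))
E
```

```text
clock 6.68 pos [ 0.3789 -0.2782  0.0514] rpy [-3.138  0.     1.486] F [-3.46  2.52 12.13] w 0.0435 q [ 0.78  0.65 -0.29  2.1   0.41  0.45  0.09]
shift [-0.0012  0.0012 -0.0021] rot [-0.004   0.0002 -0.0017] rows>= 1.0
block+y face [ 0.37789904 -0.26745892  0.06415952]
top [ 0.37791589 -0.27811859  0.08560347]
```

move_arm --targets '[[1,[0,0,0],[0,0,0]],[1,[0,0,0],[0,0,0]],[1,[0,0,0],[0,0,0]],[1,[0,0,0],[0,0,0]],[1,[0,0,-0.03],[0,0,0]],[1,[0,0,-0.07],[0,0,0]],[1,[0,0,-0.11],[0,0,0]],[1,[-0.04,0,-0.15],[0,0,0]],[1,[-0.08,0,-0.16],[0,0,0]],[1,[-0.08,0,-0.16],[0,0,0]],[1,[-0.08,0,-0.16],[0,0,0]]]'

```text
clock: 7.65
eef_pos: [0.3721, -0.3635, 0.2117]
tcp_rot: [3.142, 0.004, 1.478]
force: [0.3, 0.2, -0.8]
grip_width: 0.0856
```

```bash
python3 - <<'E'
from h import *
s=snap('wrist'); C=cloud(s)
m=(C[...,0]>.34)&(C[...,0]<.42)&(C[...,1]>-.31)&(C[...,1]<-.25)&(abs(C[...,2]-.086)<.006); P=C[m]
print(cv2.minAreaRect((P[:,:2]*1000).astype(np.float32)),np.median(P[:,2]),P[:,2].std(),len(P))
# gauge look pose: camera ~100mm ahead in tool x. want post at (.485,.296)
plan([.46,.18,.30],[np.pi,0,1.57])
E
```

```text
((376.9583740234375, -279.68560791015625), (23.90790367126465, 43.861610412597656), 84.61366271972656) 0.08551602584570694 0.0007203915110728774 1524
clock 7.7 pos [ 0.3722 -0.3601  0.2105] rpy [-3.139  0.     1.482] F [-0.29  1.25  0.11] w 0.0853 q [ 1.03  0.47 -0.44  1.82  0.25  0.91  0.39]
shift [ 0.5457  0.0392 -0.0897] rot [-0.0022  0.0001 -0.0883] rows>= 14.0
```

move_arm --targets '[[1,[0.545,0.039,-0.09],[0,0,-0.09]],[1,[0.545,0.039,-0.09],[0,0,-0.09]],[1,[0.545,0.039,-0.09],[0,0,-0.09]],[1,[0.545,0.039,-0.09],[0,0,-0.09]],[1,[0.545,0.039,-0.09],[0,0,-0.09]],[1,[0.545,0.039,-0.09],[0,0,-0.09]],[1,[0.545,0.039,-0.09],[0,0,-0.09]],[1,[0.545,0.039,-0.09],[0,0,-0.09]],[1,[0.545,0.039,-0.09],[0,0,-0.09]],[1,[0.545,0.039,-0.09],[0,0,-0.09]],[1,[0.545,0.039,-0.09],[0,0,-0.09]],[1,[0.545,0.039,-0.09],[0,0,-0.09]]]'

```text
clock: 8.7
eef_pos: [0.4478, 0.132, 0.2912]
tcp_rot: [-3.136, -0.0, 1.579]
force: [1.9, -0.5, -0.5]
grip_width: 0.0855
```

```bash
python3 - <<'E'
from h import *
plan([.46,.18,.30],[np.pi,0,1.57])
E
```

```text
clock 8.7 pos [0.4478 0.132  0.2912] rpy [-3.136 -0.     1.579] F [ 1.93 -0.47 -0.53] w 0.0855 q [ 0.16  0.33 -0.65  1.82  0.22  1.08 -0.57]
shift [ 0.0479  0.0125 -0.0089] rot [-0.0056 -0.0005  0.0088] rows>= 2.0
```

move_arm --targets '[[1,[0.03,0.012,-0.01],[0,0,0]],[1,[0.048,0.012,-0.01],[0,0,0]],[1,[0.048,0.012,-0.01],[0,0,0]],[1,[0.048,0.012,-0.01],[0,0,0]],[1,[0.048,0.012,-0.01],[0,0,0]]]'

```text
clock: 9.12
eef_pos: [0.4604, 0.1763, 0.3007]
tcp_rot: [-3.136, 0.001, 1.577]
force: [-0.5, -0.2, -0.1]
grip_width: 0.0856
```

```bash
python3 - <<'E'
from h import *
s=snap('wrist'); C=cloud(s); np.save('w5.npy',s,allow_pickle=True)
b=(C[...,0]>.4)&(C[...,0]<.58)&(C[...,1]>.2)&(C[...,1]<.4)
for l,h in ((.164,.173),(.116,.124),(.008,.015)):
    m=(b&(C[...,2]>l)&(C[...,2]<h)).astype(np.uint8); m=cv2.morphologyEx(m,cv2.MORPH_OPEN,np.ones((3,3))); P=C[m>0]
    if len(P)>9: print(cv2.minAreaRect((P[:,:2]*1000).astype(np.float32)),np.median(P[:,2]),len(P))
plan([.485,.296,.128],[np.pi,0,.49])
E
```

```text
((483.518310546875, 296.7315673828125), (28.358482360839844, 28.36742401123047), 29.618837356567383) 0.16728330910660266 1163
((483.9224548339844, 297.2668762207031), (21.505416870117188, 108.42391967773438), 30.50787925720215) 0.11928105187184651 1632
((471.6606750488281, 290.2841491699219), (10.205060958862305, 116.20738220214844), 30.013399124145508) 0.011394098016881349 579
clock 9.17 pos [0.4608 0.1757 0.3009] rpy [-3.136e+00  1.000e-03  1.575e+00] F [-0.34 -1.3  -0.23] w 0.0856 q [ 0.06  0.36 -0.66  1.74  0.24  1.13 -0.66]
shift [0.1204 0.0256 0.1726] rot [-0.0041  0.0036  1.0849] rows>= 9.0
```

```bash
python3 - <<'E'
from h import *
plan([.4836,.297,.25],[np.pi,0,.524])
E
```

```text
clock 9.17 pos [0.4608 0.1757 0.3009] rpy [-3.136e+00  1.000e-03  1.575e+00] F [-0.34 -1.3  -0.23] w 0.0856 q [ 0.06  0.36 -0.66  1.74  0.24  1.13 -0.66]
shift [0.1213 0.0236 0.0506] rot [-0.0041  0.0035  1.0509] rows>= 9.0
```

move_arm --targets '[[1,[0.121,0.024,0.01],[-0.004,0.003,1.051]],[1,[0.121,0.024,0.01],[-0.004,0.003,1.051]],[1,[0.121,0.024,0.01],[-0.004,0.003,1.051]],[1,[0.121,0.024,0.01],[-0.004,0.003,1.051]],[1,[0.121,0.024,0.05],[-0.004,0.003,1.051]],[1,[0.121,0.024,0.05],[-0.004,0.003,1.051]],[1,[0.121,0.024,0.05],[-0.004,0.003,1.051]],[1,[0.121,0.024,0.05],[-0.004,0.003,1.051]],[1,[0.121,0.024,0.05],[-0.004,0.003,1.051]],[1,[0.121,0.024,0.05],[-0.004,0.003,1.051]],[1,[0.121,0.024,0.05],[-0.004,0.003,1.051]],[1,[0.121,0.024,0.05],[-0.004,0.003,1.051]]]'

```text
clock: 10.17
eef_pos: [0.485, 0.2973, 0.2518]
tcp_rot: [-3.141, -0.002, 0.525]
force: [-0.0, 1.2, -0.0]
grip_width: 0.0853
```

move_arm --targets '[[1,[0,0,0],[0,0,0]],[1,[0,0,0],[0,0,0]],[1,[0,0,0],[0,0,0]]]'

```text
clock: 10.42
eef_pos: [0.485, 0.298, 0.2519]
tcp_rot: [-3.141, -0.002, 0.525]
force: [0.4, -0.3, -0.2]
grip_width: 0.0854
```

```bash
python3 - <<'E'
from h import *
plan([.4836,.297,.122],[np.pi,0,.524])
E
```

```text
clock 10.42 pos [0.485  0.298  0.2519] rpy [-3.141e+00 -2.000e-03  5.250e-01] F [ 0.43 -0.29 -0.24] w 0.0854 q [-0.35  0.49 -0.37  1.63  0.19  1.06 -1.82]
shift [-0.002   0.0003  0.1299] rot [-0.0006 -0.0023  0.0009] rows>= 4.0
```

move_arm --targets '[[1,[-0.002,0,0.04],[0,-0.002,0]],[1,[-0.002,0,0.08],[0,-0.002,0]],[1,[-0.002,0,0.115],[0,-0.002,0]],[1,[-0.002,0,0.13],[0,-0.002,0]],[1,[-0.002,0,0.13],[0,-0.002,0]],[1,[-0.002,0,0.13],[0,-0.002,0]],[1,[-0.002,0,0.13],[0,-0.002,0]],[1,[-0.002,0,0.13],[0,-0.002,0]]]'

```text
clock: 11.08
eef_pos: [0.4846, 0.2985, 0.1239]
tcp_rot: [-3.141, -0.005, 0.525]
force: [-0.2, 0.1, -0.0]
grip_width: 0.0853
```

move_arm --targets '[[-1,[0,0,0],[0,0,0]],[-1,[0,0,0],[0,0,0]],[-1,[0,0,0],[0,0,0]],[-1,[0,0,0],[0,0,0]],[-1,[0,0,0],[0,0,0]],[-1,[0,0,0],[0,0,0]],[-1,[0,0,0],[0,0,0]],[-1,[0,0,0],[0,0,0]],[-1,[0,0,0],[0,0,0]],[-1,[0,0,0],[0,0,0]]]' --newtons 80

```text
clock: 11.92
eef_pos: [0.4839, 0.2971, 0.1222]
tcp_rot: [3.141, -0.001, 0.524]
force: [1.7, -3.1, 4.0]
grip_width: 0.0271
```

```bash
python3 - <<'E'
from h import *
plan([.546,.081,.25],[np.pi,0,.031])
E
```

```text
clock 11.92 pos [0.4839 0.2971 0.1222] rpy [ 3.141e+00 -1.000e-03  5.240e-01] F [ 1.7  -3.11  4.01] w 0.0271 q [-0.39  0.63 -0.32  1.79  0.27  0.76 -1.89]
shift [-0.0543  0.2182 -0.1278] rot [ 0.     -0.0009  0.4934] rows>= 7.0
```

move_arm --targets '[[-1,[0,0,-0.04],[0,0,0]],[-1,[0,0,-0.08],[0,0,0]],[-1,[0,0,-0.12],[0,0,0]],[-1,[-0.01,0.03,-0.128],[0,0,0.06]],[-1,[-0.018,0.065,-0.128],[0,0,0.14]],[-1,[-0.026,0.1,-0.128],[0,0,0.22]],[-1,[-0.034,0.135,-0.128],[0,0,0.3]],[-1,[-0.042,0.17,-0.128],[0,0,0.38]],[-1,[-0.05,0.2,-0.128],[0,0,0.45]],[-1,[-0.054,0.218,-0.128],[0,0,0.493]],[-1,[-0.054,0.218,-0.128],[0,0,0.493]],[-1,[-0.054,0.218,-0.128],[0,0,0.493]]]'

```text
clock: 12.92
eef_pos: [0.5451, 0.0814, 0.2484]
tcp_rot: [-3.14, 0.003, 0.03]
force: [-1.5, 0.0, -5.5]
grip_width: 0.0275
```

move_arm --targets '[[-1,[0,0,0],[0,0,0]],[-1,[0,0,0],[0,0,0]],[-1,[0,0,0],[0,0,0]],[-1,[0,0,0],[0,0,0]],[-1,[0,0,0],[0,0,0]],[-1,[0,0,0],[0,0,0]],[-1,[0,0,0],[0,0,0]],[-1,[0,0,0],[0,0,0]]]'

```text
clock: 13.58
eef_pos: [0.5459, 0.0817, 0.2498]
tcp_rot: [-3.141, -0.0, 0.032]
force: [-0.3, 0.4, -4.8]
grip_width: 0.0274
```

```bash
python3 - <<'E'
from h import *
plan([.546,.081,.25],[np.pi,0,.031])
s=snap('scene'); np.save('s6.npy',s,allow_pickle=True)
f=K(s); Km=np.array([[f,0,s['cx']],[0,f,s['cy']],[0,0,1.]])
p,_=cv2.projectPoints(np.array([[.556,.081,.128+.108-.0],[.556,.081,.128+.108-.08]]),cv2.Rodrigues(R_of(s).T)[0],-R_of(s).T@np.array(s['origin']),Km,np.array([s['k1'],0,0,0.]))
print(p.reshape(-1,2))
u,v=p.reshape(-1,2)[0].astype(int)
cv2.imwrite('pics/s6.png',cv2.resize(s['image'][v-40:v+60,u-50:u+50],None,fx=6,fy=6,interpolation=2))
E
```

```text
clock 13.58 pos [0.5459 0.0817 0.2498] rpy [-3.141 -0.     0.032] F [-0.27  0.36 -4.82] w 0.0274 q [-0.04  0.45 -0.22  1.68  0.11  1.02 -1.83]
shift [ 0.0001  0.0007 -0.0002] rot [-0.0007 -0.0002  0.0009] rows>= 1.0
[[338.38339629 163.80847091]
 [337.43441437 188.87896059]]
```

View pics/s6.png

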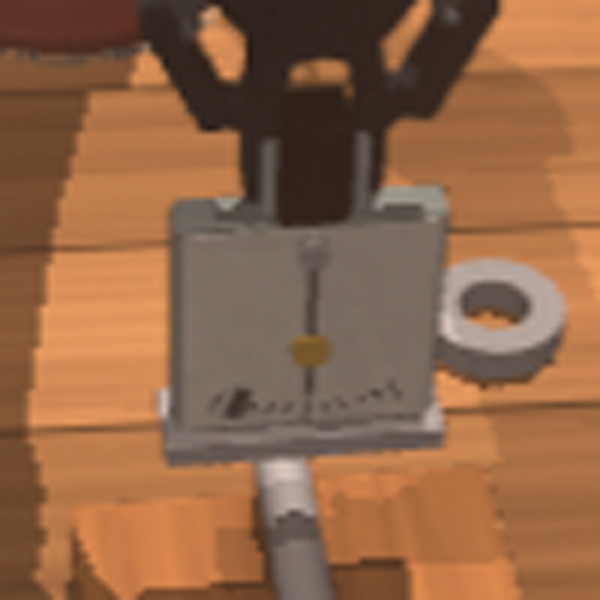

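```bash
cat >> h.py <<'E'
def dialpts(s,uv,centre,yaw,off=.011):
    """cast pixels to the dial plane -> (gauge-lateral y, z)"""
    n=np.array([np.cos(yaw),np.sin(yaw),0]); l=np.array([-np.sin(yaw),np.cos(yaw),0])
    d=rays(s,uv)@R_of(s).T; o=np.array(s['origin']); q=np.array(centre)+off*n
    P=o+d*((q-o)@n/(d@n))[:,None]; return np.c_[(P-q)@l,P[:,2]]
E
python3 - <<'E'
from h import *
s=np.load('s6.npy',allow_pickle=True).item()
c=np.array([[315,248],[309,395],[239,402]],float)
uv=c/6-.42+[288,123]
for off in(.011,.014):
    p=dialpts(s,uv,[.5459,.0817,0],.032,off); print((p*1000).round(1)); d=p[1:]-p[0]; print(np.arctan2(-d[:,0],-d[:,1]),np.hypot(*d.T))
    piv=np.array([0,.1278+.108]); d=p[1:]-piv; print(np.arctan2(-d[:,0],-d[:,1]))
# dark blob for mark
g=s['image'][123:223,288:388]; gr=g.max(2).astype(int); print(gr[60:72,34:50])
E
```

```text
[[  2.8 236.1]
 [  2.9 158.1]
 [-25.8 156.9]]
[-0.00040378  0.3468522 ] [0.07807408 0.08423682]
[-0.03666406  0.31627074]
[[  2.3 238.7]
 [  2.4 160.9]
 [-26.2 159.8]]
[-0.00040378  0.3468522 ] [0.07777676 0.08391603]
[-0.03153855  0.33184396]
[[124 124 124 124 123 122 122 122 123 123 124 123 123 123 121 120]
 [124 124 124 123 123 122 123 123 123 123 123 123 124 123 121 122]
 [123 123 123 124 124 124 124 123 122 122 123 123 124 124 123 123]
 [124 124 124 125 124 123 122 123 122 122 123 123 123 122 123 123]
 [125 126 126 124 120 107 106 113 123 123 123 123 122 122 123 123]
 [125 124 117 110 111  73  64  82 113 124 123 123 122 122 122 122]
 [125 109  90 118  95  65  65  89 121 123 123 122 121 121 121 121]
 [117 101 110 110  73  64  74  83  89 123 111  97 122 110  98 122]
 [117 110 118  95  66  65  78 100 107 114 100 108 115 101 109 123]
 [123 123 117  98  79  83 102 120 120 120 121 123 122 123 123 116]
 [122 121 121 121 121 120 118 112 115 110 106 112 111 106  99 105]
 [107 105 100  92 100 101 100 101 100 100 111 128 127 127 127 128]]
```

```bash
python3 - <<'E'
from h import *
plan([.546,.0356,.204],[np.pi+.345,0,.031])
E
```

```text
clock 13.63 pos [0.5459 0.0816 0.2498] rpy [-3.141 -0.     0.032] F [ 0.13 -0.29 -4.02] w 0.0273 q [-0.04  0.45 -0.22  1.68  0.11  1.02 -1.83]
shift [-0.0013  0.0461  0.0458] rot [ 0.3443 -0.      0.0008] rows>= 3.0
```

move_arm --targets '[[-1,[0,0.005,0.004],[0.04,0,0]],[-1,[0,0.01,0.008],[0.08,0,0]],[-1,[0,0.015,0.012],[0.12,0,0]],[-1,[0,0.02,0.018],[0.16,0,0]],[-1,[0,0.025,0.024],[0.2,0,0]],[-1,[0,0.03,0.03],[0.24,0,0]],[-1,[0,0.036,0.036],[0.28,0,0]],[-1,[-0.001,0.042,0.041],[0.32,0,0]],[-1,[-0.001,0.046,0.045],[0.345,0,0]],[-1,[-0.001,0.046,0.045],[0.345,0,0]],[-1,[-0.001,0.046,0.045],[0.345,0,0]],[-1,[-0.001,0.046,0.045],[0.345,0,0]]]'

```text
clock: 14.63
eef_pos: [0.5467, 0.0365, 0.2053]
tcp_rot: [-2.796, -0.001, 0.033]
force: [-0.1, 0.2, -5.5]
grip_width: 0.0273
```

```bash
python3 - <<'E'
from h import *
plan([.546,.0356,.1901],[np.pi+.345,0,.031])
E
```

```text
clock 14.63 pos [0.5467 0.0365 0.2053] rpy [-2.796e+00 -1.000e-03  3.300e-02] F [-0.1   0.2  -5.45] w 0.0273 q [ 0.33  0.54 -0.38  1.76 -0.2   0.9  -1.41]
shift [-0.0007  0.006   0.014 ] rot [-0.0005 -0.0006  0.0023] rows>= 1.0
```

move_arm --targets '[[-1,[0,0.002,0.004],[0,0,0.002]],[-1,[0,0.003,0.008],[0,0,0.002]],[-1,[0,0.0045,0.0115],[0,0,0.002]],[-1,[0,0.0045,0.0115],[0,0,0.002]],[-1,[0,0.0045,0.0115],[0,0,0.002]],[-1,[0,0.0045,0.0115],[0,0,0.002]]]'

```text
clock: 15.13
eef_pos: [0.5465, 0.0355, 0.1924]
tcp_rot: [-2.796, 0.0, 0.03]
force: [0.3, -0.1, -4.8]
grip_width: 0.027
```

move_arm --targets '[[-1,[0,0.0003,0.001],[0,0,0]],[-1,[0,0.0003,0.001],[0,0,0]],[-1,[0,0.0003,0.001],[0,0,0]],[-1,[0,0.0003,0.001],[0,0,0]]]'

```text
clock: 15.47
eef_pos: [0.5464, 0.0353, 0.1915]
tcp_rot: [-2.796, 0.0, 0.03]
force: [-0.7, 0.7, -4.3]
grip_width: 0.0272
```

move_arm --targets '[[-1,[0,0.0003,0.001],[0,0,0]],[-1,[0,0.0003,0.001],[0,0,0]],[-1,[0,0.0003,0.001],[0,0,0]],[-1,[0,0.0003,0.001],[0,0,0]]]'

```text
clock: 15.8
eef_pos: [0.5464, 0.0354, 0.1903]
tcp_rot: [-2.796, 0.001, 0.03]
force: [0.0, -0.4, -5.3]
grip_width: 0.0269
```

move_arm --targets '[[-1,[0,0.0003,0.001],[0,0,0]],[-1,[0,0.0003,0.001],[0,0,0]],[-1,[0,0.0003,0.001],[0,0,0]],[-1,[0,0.0003,0.001],[0,0,0]]]'

```text
clock: 16.13
eef_pos: [0.5466, 0.0354, 0.1901]
tcp_rot: [-2.796, -0.0, 0.03]
force: [-1.0, -3.4, 4.3]
grip_width: 0.0269
```

move_arm --targets '[[-1,[0,0.0003,0.0008],[0,0,0]],[-1,[0,0.0003,0.0008],[0,0,0]],[-1,[0,0.0003,0.0008],[0,0,0]],[-1,[0,0.0003,0.0008],[0,0,0]]]'

```text
clock: 16.47
eef_pos: [0.5468, 0.0353, 0.19]
tcp_rot: [-2.796, -0.001, 0.03]
force: [-2.8, -3.5, 8.6]
grip_width: 0.0271
```

move_arm --targets '[[-1,[0,-0.0002,-0.0005],[0,0,0]],[-1,[0,-0.0002,-0.0005],[0,0,0]],[-1,[0,-0.0002,-0.0005],[0,0,0]],[-1,[0,-0.0002,-0.0005],[0,0,0]],[-1,[0,-0.0002,-0.0005],[0,0,0]],[-1,[0,-0.0002,-0.0005],[0,0,0]],[-1,[0,-0.0002,-0.0005],[0,0,0]],[-1,[0,-0.0002,-0.0005],[0,0,0]]]'

```text
clock: 17.13
eef_pos: [0.5467, 0.0353, 0.1901]
tcp_rot: [-2.796, -0.0, 0.03]
force: [-2.6, -3.4, 7.3]
grip_width: 0.027
```

```bash
python3 - <<'E'
from h import *
plan([.546,.0356,.1901],[np.pi+.345,0,.031])
s=snap('scene'); np.save('s7.npy',s,allow_pickle=True)
cv2.imwrite('pics/s7.png',cv2.resize(s['image'][135:235,280:380],None,fx=6,fy=6,interpolation=2))
E
```

```text
clock 17.13 pos [0.5467 0.0353 0.1901] rpy [-2.796 -0.     0.03 ] F [-2.59 -3.41  7.3 ] w 0.027 q [ 0.33  0.56 -0.38  1.77 -0.2   0.86 -1.41]
shift [-0.0007 -0.0003  0.0001] rot [-0.0006 -0.0009 -0.0011] rows>= 1.0
```

View pics/s7.png

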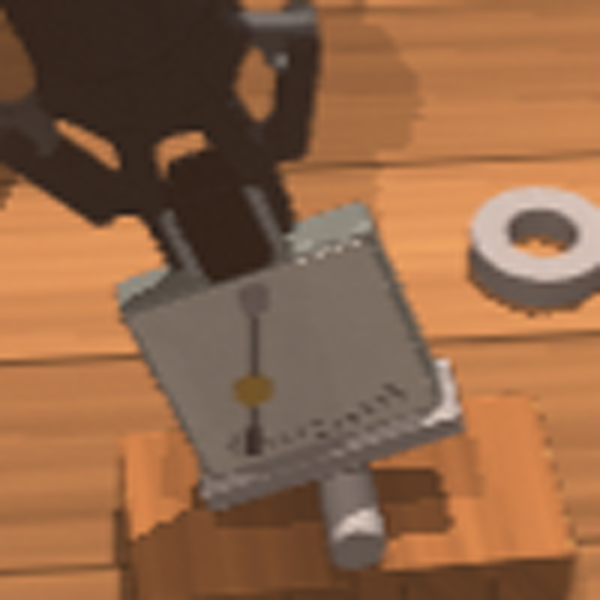

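```bash
python3 - <<'E'
from h import *
s=np.load('s7.npy',allow_pickle=True).item()
g=s['image'][135:235,280:380].max(2).astype(int); print(g[68:80,36:50])
v,u=np.mgrid[68:79,37:48]; w=np.clip(100-g[68:79,37:48],0,None); m=[(u*w).sum()/w.sum(),(v*w).sum()/w.sum()]; print(m)
v,u=np.mgrid[55:62,37:48]; print(g[46:56,36:50])
c=np.array([[255,298],[253,388]])/6-.42; uv=np.vstack([c,[m]])+[280,135]
p=dialpts(s,uv,[.5467,.0353,0],.03,.013); d=p-p[0]; print((p*1000).round(1),np.arctan2(-d[1:,0],-d[1:,1]),np.hypot(*d.T))
E
```

```text
[[121 120 119 119 120 106  80 110 120 121 121 119 119 119]
 [121 120 120 120 120 106  80 109 119 120 120 119 119 119]
 [120 120 121 121 120 104  80 109 119 120 120 119 119 118]
 [121 122 121 121 111  82  69  93 120 121 120 119 119 112]
 [124 122 116 107 106  65  65  88 120 120 114 106 119 109]
 [124 123 110  96 106  64  65  79 100 106 113  98 106 119]
 [125 117 100 107 106  64  65  88 114 107 119 119 118 115]
 [123 124 116 108 106  67  67  89 120 120 116 108 106 100]
 [123 123 122 120 119 118 119 116 109 106  98  98  99 100]
 [123 123 124 121 115 106 102  99  99  99  99 100 100 103]
 [120 117 119 102  99 100  99  99 100 101 106 107 105 100]
 [ 98 109 126 127 128 127 120 112 117 100 100 100  99  99]]
[np.float64(41.850107066381156), np.float64(72.67023554603854)]
[[ 53  59  72  88 110 121 120 120 121 121 121 122 123 123]
 [ 95 107 120 120 116 107 102 104 115 121 121 121 121 121]
 [121 120 121 113  97  97  96  94 102 121 121 121 121 121]
 [121 120 120 112  94  96  97  95 103 121 122 122 120 120]
 [121 120 121 115 100  98  97  97 103 118 121 122 122 122]
 [120 121 121 117 105  98  97  96 105 121 121 122 122 122]
 [121 122 121 121 115  98  95 112 119 121 121 121 121 121]
 [122 123 122 121 120 105  81 111 120 119 120 120 120 121]
 [122 122 122 121 120 105  81 110 121 120 121 120 120 119]
 [122 121 121 121 120 106  81 111 121 120 121 120 120 120]]
[[  7.3 177.1]
 [  6.7 126.5]
 [  7.   96.5]] [0.01305838 0.00388445] [0.         0.05061717 0.08062146]
```

move_arm --targets '[[-1,[0,0,0],[0,0,0]],[-1,[0,0,0],[0,0,0]],[-1,[0,0,0],[0,0,0]],[-1,[0,0,0],[0,0,0]],[-1,[0,0,0],[0,0,0]],[-1,[0,0,0],[0,0,0]],[-1,[0,0,0],[0,0,0]],[-1,[0,0,0],[0,0,0]],[-1,[0,0,0],[0,0,0]],[-1,[0,0,0],[0,0,0]],[-1,[0,0,0],[0,0,0]],[-1,[0,0,0],[0,0,0]]]'

```text
clock: 18.18
eef_pos: [0.5467, 0.0353, 0.1901]
tcp_rot: [-2.796, -0.0, 0.03]
force: [-2.0, -3.4, 6.7]
grip_width: 0.0271
```

```bash
python3 - <<'E'
from h import *
s=snap('scene'); g=s['image'][135:235,280:380].max(2).astype(int); print(g[68:76,38:46])
st=arm.get_state(); print(st['clock'],st['force'],st['grip_width'])
# undisturbed check against first picture
d=np.abs(np.load('scene0.npy',allow_pickle=True).item()['image'].astype(int)-s['image']).max(2)
for n,(u,v) in dict(round=(195,205),flange=(256,180),wrench=(475,217),can=(455,253),tray=(265,303),offcut=(380,278),bearing=(371,176)).items(): print(n,np.median(d[v-12:v+12,u-12:u+12]))
print(arm.close_job())
E
```

```text
[[119 119 119 105  80 110 120 121]
 [120 120 120 106  80 109 120 120]
 [121 121 120 105  80 109 119 120]
 [121 121 112  82  68  94 120 121]
 [116 107 106  65  65  88 120 120]
 [110  96 106  65  65  79 100 107]
 [101 107 106  64  65  88 114 107]
 [116 107 106  66  67  89 120 120]]
18.2333 [-2.57689687 -2.58841956  7.0301682 ] 0.026876369347807617
round 7.0
flange 36.0
wrench 8.0
can 6.0
tray 7.0
offcut 7.0
bearing 6.0
the job is handed in; nothing more can be done
None
```

The flat block is in its slot and the gauge is held on the bar with the pointer on the mark. I handed the job in at 18.2 s of the 64 s allowed; the hand-in gives no verdict.

- **Flat block:** it stands in the oblong slot, about 2 mm from the pocket centre. Its top measures 85.5 mm, where 86 mm means fully seated. I released it and moved clear.
- **Gauge:** it is gripped on its handle post at an opening of 27 mm and rolled 0.345 rad. From the arm's pose, the middle of its base is about 5 mm across the bar and 1 mm along it, square to within 0.01 rad.
- **Press on the bar:** about 12 N, taken from the change in wrist force. I eased it back slightly once it was in contact.
- **Pointer:** it hangs within about 0.01 rad of the mark's middle. It was unchanged between two pictures about 1 s apart, so it has settled.
- **Bystanders:** six of the seven look unchanged in the last picture. The area around the flange changed in brightness, most likely the arm's shadow. The arm never went near its height there, but I did not check its position separately.

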